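# Sort three closed egg cartons by weight

## Task

The three closed purple cartons in the yellow crate look alike, but one holds four eggs, one only two and one is empty: tell them apart by their weight in the hand. Slide the full one into the free bay of the white rack, right up to the back stop, lay the empty one flat in the grey bin, and let the one with two eggs stay in the crate. Keep them right way up, set them down without dropping them, and leave the green carton, the price card, the mug and the tape dispenser as they stand.

Things in the scene. Friction and masses are not known exactly. Their poses are not given: they have to be found in the camera images.
- carton_a_mid (a point): centre of a closed purple pulp four-egg carton, 190 long (its x) x 60 wide (y) x 70 mm high (z), both ends alike; centre 35 mm above its underside. The three look the same; all up the full one weighs about 320 g, the two-egg one 180 g, the empty one 50 g (within 10 %), in any order, load centred. Stiff; grip it across its width
- carton_b_mid (a point): centre of a closed purple pulp four-egg carton, 190 long (its x) x 60 wide (y) x 70 mm high (z), both ends alike; centre 35 mm above its underside. The three look the same; all up the full one weighs about 320 g, the two-egg one 180 g, the empty one 50 g (within 10 %), in any order, load centred. Stiff; grip it across its width
- carton_c_mid (a point): centre of a closed purple pulp four-egg carton, 190 long (its x) x 60 wide (y) x 70 mm high (z), both ends alike; centre 35 mm above its underside. The three look the same; all up the full one weighs about 320 g, the two-egg one 180 g, the empty one 50 g (within 10 %), in any order, load centred. Stiff; grip it across its width
- crate: yellow delivery crate, fixed, 220 (its x) x 320 (y) x 62 mm high; origin under its centre, floor 6 mm thick. The cartons stand in it along x, at y = -92, 0 and +92 mm. Ribs 56 mm high flank both ends of each carton (2 to 4 mm gap), so fingers fit only beside its middle 70 mm, where 32 mm or more is free on either side
- rack: low white two-bay rack, fixed; origin on the counter below the free bay's mouth, x into the bay. Base plate 6 mm thick, x = -100 to 150 mm; wire roof x = 1 to 143, 84 to 90 mm above the counter; back stop face at x = 140, 36 mm high. Free bay: 76 mm wide between sides 36 mm high (x = 0 to 140), centred on y = 0. Second bay at y = 105 holds a green carton; price card behind the stop to z = 166
- bay (a point): point on the base plate (6 mm above the counter) in the middle of the free bay's mouth, under the front edge of the roof; axes as the rack. A carton up against the back stop has its centre at x = 45 mm here and stands 50 mm out of the mouth, on the base plate; only that end is then free for fingers, so its middle cannot be held while it goes home
- bin_floor (a point): centre of the inner floor of the grey returns bin, fixed, 5 mm above the counter; inside 240 (its x) x 150 mm (its y), walls 60 mm high above the counter; empty
- stock_mid (a point): centre of the green carton standing in the rack's second bay, the same size as the purple ones; not to be moved
- price_card: lime price card on a 75 mm black disc foot, 142 mm high, origin under its foot; bystander
- mug: blue mug, 76 mm across, 90 mm high, origin under its centre; bystander
- tape: black tape dispenser 130 x 50 x 72 mm, origin under its centre; bystander
Things that resemble listed ones, but are neither listed nor needed, are in the scene too. Leave any pink look-alike of the part that bears carton_a_mid alone.

How it is judged:
At the end, for the whole second after the job is handed in: The carton with four eggs stands in the free bay of the rack within about 10 mm of the back stop, the empty one lies flat on the floor of the grey bin, the one with two eggs stands on the crate's floor; all right way up (within 0.15 rad), let go and still (((x of carton_a_mid in the frame of bay between 0.034 and 0.06 m and y of carton_a_mid in the frame of bay between -0.015 and 0.015 m and z of carton_a_mid in the frame of bay between 0.025 and 0.045 m and contact force between carton_a and rack above 2.35 N) or (x of carton_a_mid in the frame of bin_floor between -0.12 and 0.12 m and y of carton_a_mid in the frame of bin_floor between -0.075 and 0.075 m and z of carton_a_mid in the frame of bin_floor between 0.025 and 0.045 m and contact force between carton_a and bin between 0.2 and 1.1 N) or (x of carton_a_mid in the frame of crate between -0.1 and 0.1 m and y of carton_a_mid in the frame of crate between -0.15 and 0.15 m and z of carton_a_mid in the frame of crate between 0.03 and 0.052 m and contact force between carton_a and crate between 1.1 and 2.35 N)) and angle between each of carton_a_mid, carton_b_mid, carton_c_mid's own z axis and vertical below 0.15 rad and linear speed of each of carton_a, carton_b, carton_c below 0.02 m/s and ((x of carton_b_mid in the frame of bay between 0.034 and 0.06 m and y of carton_b_mid in the frame of bay between -0.015 and 0.015 m and z of carton_b_mid in the frame of bay between 0.025 and 0.045 m and contact force between carton_b and rack above 2.35 N) or (x of carton_b_mid in the frame of bin_floor between -0.12 and 0.12 m and y of carton_b_mid in the frame of bin_floor between -0.075 and 0.075 m and z of carton_b_mid in the frame of bin_floor between 0.025 and 0.045 m and contact force between carton_b and bin between 0.2 and 1.1 N) or (x of carton_b_mid in the frame of crate between -0.1 and 0.1 m and y of carton_b_mid in the frame of crate between -0.15 and 0.15 m and z of carton_b_mid in the frame of crate between 0.03 and 0.052 m and contact force between carton_b and crate between 1.1 and 2.35 N)) and ((x of carton_c_mid in the frame of bay between 0.034 and 0.06 m and y of carton_c_mid in the frame of bay between -0.015 and 0.015 m and z of carton_c_mid in the frame of bay between 0.025 and 0.045 m and contact force between carton_c and rack above 2.35 N) or (x of carton_c_mid in the frame of bin_floor between -0.12 and 0.12 m and y of carton_c_mid in the frame of bin_floor between -0.075 and 0.075 m and z of carton_c_mid in the frame of bin_floor between 0.025 and 0.045 m and contact force between carton_c and bin between 0.2 and 1.1 N) or (x of carton_c_mid in the frame of crate between -0.1 and 0.1 m and y of carton_c_mid in the frame of crate between -0.15 and 0.15 m and z of carton_c_mid in the frame of crate between 0.03 and 0.052 m and contact force between carton_c and crate between 1.1 and 2.35 N))); the robot touches nothing.
It fails at once if a carton is tipped more than 35 degrees (angle between any of carton_a_mid, carton_b_mid, carton_c_mid's own z axis and vertical above 0.6 rad).
It fails at once if a carton is dropped: it moves faster than 0.5 m/s with no finger on it (a fall of about 13 mm) ((linear speed of carton_a above 0.5 m/s and contact force between carton_a and the fingers below 0.05 N) or (linear speed of carton_b above 0.5 m/s and contact force between carton_b and the fingers below 0.05 N) or (linear speed of carton_c above 0.5 m/s and contact force between carton_c and the fingers below 0.05 N)).
It fails at once if the green carton, the price card, the mug or the tape dispenser is moved more than 25 mm (distance of any of stock_mid, price_card, mug, tape from where it was at the start of the episode above 0.025 m).
It also fails if it takes over 72 s, if anything falls off the work surface, if the arm or the gripper's body presses on something with over 40 N, if the wrist force passes 120 N, or if a joint passes its speed limit or range.

## Robot

A 6-joint arm with a two-finger parallel gripper is mounted at the origin on the work surface. World frame = base frame: x ahead of the robot, y to its left, z up, the work surface at z = 0. Lengths are in m, angles in rad, forces in N, time in s.
With the tool pointing down it reaches from about 0.275 to 0.875 m from the base axis. Payload 12.5 kg.
Tool frame: the origin (TCP) lies on the centre line of the jaws, within the pads' length; the fingertips stand r.finger_overhang ahead of it and the grasp point (between the pads) lies 3 mm ahead of it (r.finger_overhang is the distance from the TCP to the fingertips, in m); z points along the fingers, y is the line along which they close (so a half turn about z gives the same grasp; the last joint's range is limited). The gripper opens to 85 mm and grips with 20 to 120 N. Pads are 22 mm wide; open, the fingers measure 114 mm over their backs; the gripper's body (76 mm by 85 mm) begins 54 mm behind the grasp point. The pads swing forward as they close: fully open they stand 13 mm farther back than shut.
Start: joints at [1.208, 0.351, 1.652, -0, 1.139, -0.085], TCP at [0.151, 0.529, 0.218] pointing down, gripper open.
Joint ranges: [-2.75, 2.75], [-0.79, 2.1], [0.01, 2.65], [-1.57, 4.71], [0.07, 3.14], [-2.87, 2.87]. Speed limits (rad/s): [2.22, 2.22, 2.79, 3.14, 3.14, 3.14].

## Interface

Orientations are given as a unit quaternion [x, y, z, w].
In Python, from cell import r, optics gives the robot as it stands. The module is installed in compiled form; this text tells all that it offers. Calls block until the motion is done:
- r.move_to(position, orientation): joint-space move of the TCP to a pose.
- r.move_linear(position, rot=None, vel=0.15): straight line of the TCP; rot=None keeps the orientation; vel is the mean speed in m/s.
- r.set_joints(angles): joint-space move.
- r.set_gripper(opening, squeeze=None): opening from 0.0 (shut) to 1.0 (fully open); squeeze is the grip in N (None keeps the last); returns when the fingers have stopped.
- r.sleep(seconds).
- r.inverse_kinematics(position, orientation): joint angles nearest the present ones, or None.
- optics.get_image(name): name is "side" or "top"; returns a dict with "pixels" (420x560x3 uint8, red, green, blue), "depth" (420x560 float32, m along the optical axis (not along the pixel's ray), 0 where there is no reading), "fx", "fy", "cx", "cy" (pixels), "D" ([k1, k2, p1, p2, k3] as OpenCV has them; the pictures are not rectified), "camera_from_world" (4x4, takes a point from world to camera coordinates). Camera axes: x right, y down, z forward; pixel columns grow to the right and rows downward; lengths in m; the calibration is good to about 2 mm. A picture is of the moment at which its call begins.
A pose or a line that the arm cannot do raises r.PlanningError and nothing moves.
- r.hand_in(): hands the job in; it is judged then, once.
Readings, each from a call of its own:
- r.current_t(): time.
- r.current_q(): joint angles.
- r.current_qvel(): joint speeds.
- r.current_effort(): joint torques, N m.
- r.current_tool_pos(): TCP position.
- r.current_ee_rot(): TCP orientation.
- r.current_contact_force(): force on the tool from outside, world axes, zero at the start.
- r.current_torque(): the same for the moment, N m.
- r.current_opening(): opening from 0.0 (shut) to 1.0 (fully open).
- r.current_finger_force(): force on a finger pad.
Only numpy, scipy, OpenCV 4.12 (cv2) and the standard library are available. Lean on these libraries where they do the work, as an engineer would, in place of code of your own. Each camera call takes 0.05 s, during which the arm holds its last target. There are 200 camera calls.

## Working session

There is one attempt and no reset: what is moved stays moved. The work goes in short steps, each a Python script; the robot and the scene stay as the last script left them, time stands still between calls to the robot, and variables do not carry over. Pictures are saved under pics/ and viewed, at most 10 in all, crops included, and the job is handed in when it is done.

```bash
mkdir -p pics; python3 - <<'E'
from cell import r, optics
import cv2, numpy as np, pickle
for n in("top","side"):
    d=optics.get_image(n); cv2.imwrite(f"pics/{n}0.png",cv2.cvtColor(d["pixels"],cv2.COLOR_RGB2BGR)); pickle.dump(d,open(f"{n}0.pkl","wb"))
    print(n,d["fx"],d["fy"],d["cx"],d["cy"],d["D"]); print(np.round(d["camera_from_world"],3))
print(r.finger_overhang,r.current_ee_rot(),r.current_t(),r.current_contact_force())
E
```

```text
top 502.68550177330826 502.68550177330826 288.0806317273532 210.56417220980467 [-0.03801475  0.          0.          0.          0.        ]
[[-0.005 -1.     0.007  0.038]
 [-0.994  0.004 -0.108  0.641]
 [ 0.108 -0.008 -0.994  1.28 ]
 [ 0.     0.     0.     1.   ]]
side 443.8219394648782 443.8219394648782 278.6441849872105 208.12619914122953 [-0.00037063  0.          0.          0.          0.        ]
[[ 0.982 -0.187  0.005 -0.62 ]
 [-0.1   -0.548 -0.831  0.143]
 [ 0.158  0.816 -0.557  1.178]
 [ 0.     0.     0.     1.   ]]
0.022 [ 1.38442938e-01  9.90370275e-01 -5.07886990e-04 -1.15649387e-04] 0.1 [-0.96952641  0.36431958  0.00141369]
```

View pics/top0.png

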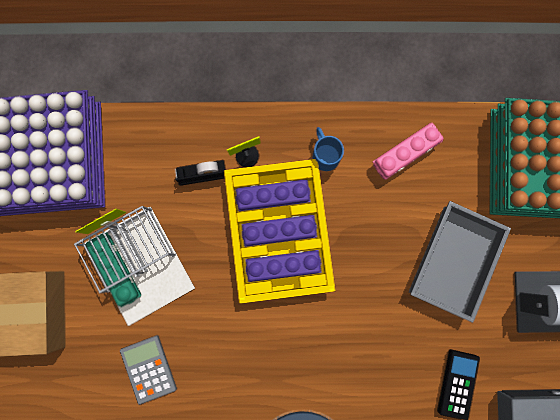

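View pics/side0.png

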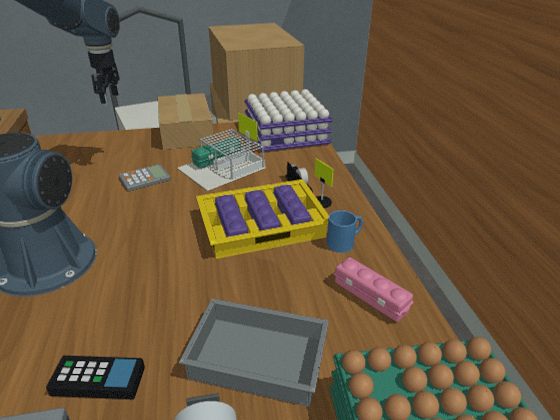

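```bash
cat > h.py <<'E'
import cv2, numpy as np, pickle
def K(d): return np.array([[d["fx"],0,d["cx"]],[0,d["fy"],d["cy"]],[0,0,1]])
def cloud(d):
    h,w=d["depth"].shape
    uv=np.stack(np.meshgrid(np.arange(w),np.arange(h)),-1).reshape(-1,1,2).astype(np.float64)
    n=cv2.undistortPoints(uv,K(d),np.array(d["D"])).reshape(h,w,2)
    z=d["depth"][...,None]; pc=np.concatenate([n*z,z],-1)
    T=np.linalg.inv(d["camera_from_world"]); return pc@T[:3,:3].T+T[:3,3]
def at_z(d,uv,z):
    n=cv2.undistortPoints(np.array(uv,float).reshape(-1,1,2),K(d),np.array(d["D"])).reshape(-1,2)
    T=np.linalg.inv(d["camera_from_world"]); ray=np.c_[n,np.ones(len(n))]@T[:3,:3].T; o=T[:3,3]
    return o+ray*((z-o[2])/ray[:,2])[:,None]
def proj(d,p):
    T=d["camera_from_world"]; rv,_=cv2.Rodrigues(np.array(T[:3,:3])); return cv2.projectPoints(np.array(p,float).reshape(-1,1,3),rv,T[:3,3],K(d),np.array(d["D"]))[0].reshape(-1,2)
E
python3 - <<'E'
from h import *
d=pickle.load(open("top0.pkl","rb")); P=cloud(d); hsv=cv2.cvtColor(d["pixels"],cv2.COLOR_RGB2HSV); H,S,V=hsv[...,0],hsv[...,1],hsv[...,2]
X,Y,Z=P[...,0],P[...,1],P[...,2]; vv,uu=np.mgrid[:420,:560]
def rect(n,m):
    m=cv2.morphologyEx(m.astype(np.uint8),cv2.MORPH_OPEN,np.ones((2,2)))>0
    c,s,a=cv2.minAreaRect((P[m][:,:2]*1000).astype(np.float32)); print(n,m.sum(),np.round(c,1),np.round(s,1),round(a,2),"z",np.round(np.percentile(Z[m],[5,50,95]),3))
box=lambda a,b,c,e:(uu>a)&(uu<b)&(vv>c)&(vv<e)
rect("crate",(H>22)&(H<34)&(S>150)&box(222,340,158,308)&(Z>.054)&(Z<.07))
pur=(H>115)&(H<140)&(S>80)
for n,b in dict(far=(225,318,175,208),mid=(230,322,208,247),near=(235,330,247,287)).items(): rect(n,pur&box(*b)&(Z>.03))
g=box(395,520,190,330)&(S<60)
rect("binrim",g&(Z>.05)&(Z<.07)); rect("binfloor",g&(Z>-.004)&(Z<.012)&(H<130)&(S<40))
w=box(65,205,195,335)
for z in [(0,.012),(.028,.044),(.078,.1)]: rect(f"rack{z}",w&(S<50)&(V>110)&(Z>z[0])&(Z<z[1]))
rect("green",w&(H>70)&(H<95)&(S>100))
im=cv2.cvtColor(d["pixels"],cv2.COLOR_RGB2BGR)
cv2.imwrite("pics/rack.png",cv2.resize(im[195:335,65:215],None,fx=4.2,fy=4.2,interpolation=cv2.INTER_CUBIC))
E
```

```text
crate 3503 [585.9  54. ] [347.2 249.9] 6.82 z [0.047 0.06  0.065]
far 1616 [602.8  62.6] [208.6 193.3] 7.25 z [0.044 0.069 0.076]
mid 1663 [568.6  64.8] [210.8 133.3] 84.42 z [0.041 0.069 0.076]
near 1678 [495.6  45.1] [ 58.8 193.6] 6.83 z [0.043 0.069 0.076]
binrim 1605 [ 551.1 -264.5] [561.7 282.1] 72.73 z [-0.001  0.058  0.063]
binfloor 4624 [ 538.3 -294.9] [636.5 253.4] 74.75 z [-0.001  0.004  0.01 ]
rack(0, 0.012) 3328 [541.2 299.3] [261. 443.] 21.25 z [-0.     0.005  0.01 ]
rack(0.028, 0.044) 242 [559.1 421.5] [140.5 121.3] 30.94 z [0.023 0.033 0.039]
rack(0.078, 0.1) 704 [562.5 327. ] [207.  538.4] 8.47 z [0.001 0.086 0.091]
green 1408 [456.7 309. ] [503.5 177.7] 79.86 z [0.027 0.068 0.078]
```

View pics/rack.png

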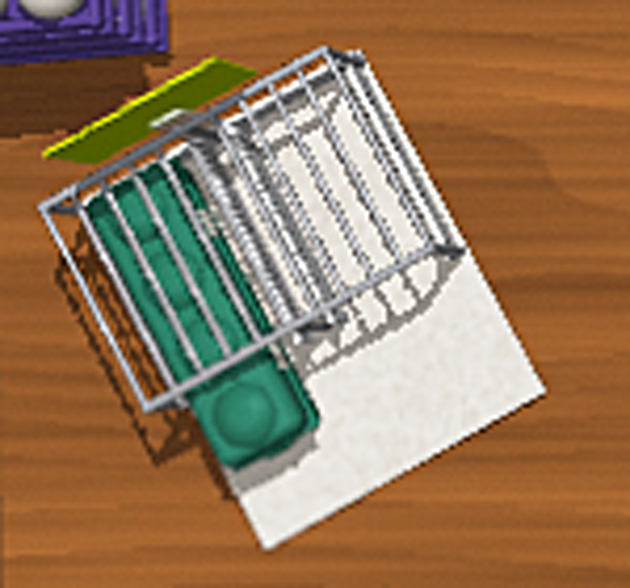

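```bash
python3 - <<'E'
from h import *
d=pickle.load(open("top0.pkl","rb"))
c=lambda l:[(x/4.2+65-.4,y/4.2+195-.4) for x,y in l]
R=at_z(d,c([(40,207),(332,50),(457,251),(150,408)]),.087)[:,:2]*1000
Q=at_z(d,c([(545,390),(266,549),(467,248)]),.006)[:,:2]*1000
print("roof BL BR FR FL",np.round(R,1)); print("plate FR FL edge",np.round(Q,1))
an=lambda v:np.degrees(np.arctan2(v[1],v[0]))
print("x-dir:",an(R[0]-R[3]),an(R[1]-R[2]),an(Q[2]-Q[0]),"y-dir-90:",an(R[0]-R[1])-90,an(R[3]-R[2])-90,an(Q[1]-Q[0])-90)
print([round(float(np.linalg.norm(v))) for v in(R[0]-R[3],R[1]-R[2],R[0]-R[1],R[3]-R[2],Q[1]-Q[0])])
s=pickle.load(open("side0.pkl","rb"))
im=lambda d:cv2.cvtColor(d["pixels"],cv2.COLOR_RGB2BGR)
t=cv2.resize(im(d)[155:308,218:345],None,fx=3.9,fy=3.9,interpolation=cv2.INTER_CUBIC)
b=cv2.resize(im(d)[195:330,400:520],None,fx=2.5,fy=2.5,interpolation=cv2.INTER_CUBIC)
o=np.zeros((597,800,3),np.uint8); o[:t.shape[0],:t.shape[1]]=t; o[:b.shape[0],500:500+b.shape[1]]=b; cv2.imwrite("pics/cb.png",o)
E
```

```text
roof BL BR FR FL [[554.2 571.1]
 [647.6 398.5]
 [527.4 321.3]
 [435.7 501.2]]
plate FR FL edge [[442.2 282.3]
 [344.4 455.3]
 [531.  332.8]]
x-dir: 30.507563977364537 32.74108794724902 29.569962556149274 y-dir-90: 28.412945249049727 27.00600294083341 29.4758194616267
[138, 143, 196, 202, 199]
```

View pics/cb.png

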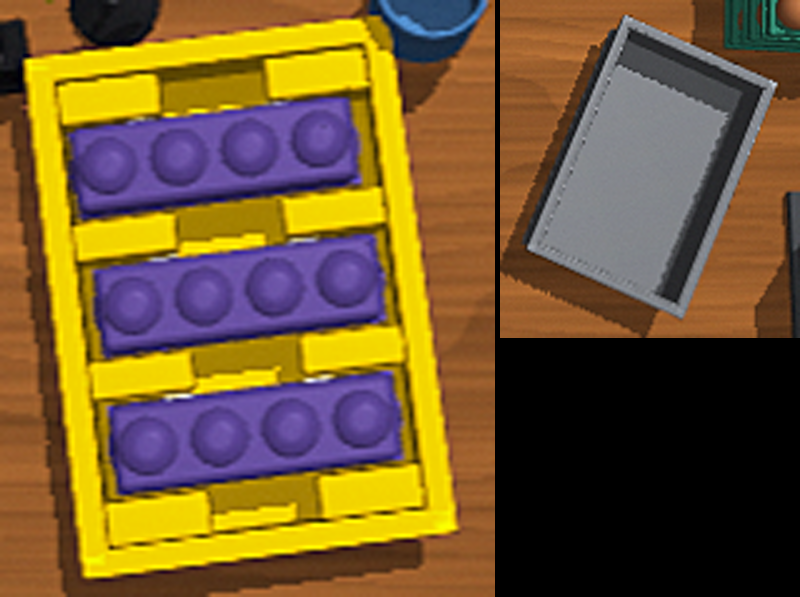

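```bash
cat > geo.py <<'E'
from h import *
def F(x,y,deg):
    a=np.radians(deg); T=np.eye(4); T[:2,:2]=[[np.cos(a),-np.sin(a)],[np.sin(a),np.cos(a)]]; T[:2,3]=x,y; return T
def w(T,p): p=np.atleast_2d(np.array(p,float)); return p@T[:3,:3].T+T[:3,3]
def rectp(x0,x1,y0,y1,z): return [(x0,y0,z),(x1,y0,z),(x1,y1,z),(x0,y1,z)]
def draw(im,d,T,pts,col,s,off):
    q=((proj(d,w(T,pts))-off+.5)*s).astype(int); cv2.polylines(im,[q.reshape(-1,1,2)],True,col,1)
E
python3 - <<'E'
from geo import *
d=pickle.load(open("top0.pkl","rb")); s=pickle.load(open("side0.pkl","rb"))
t=lambda l,z:at_z(d,[(x/3.9+218-.4,y/3.9+155-.4) for x,y in l],z)[:,:2]*1000
an=lambda v:round(float(np.degrees(np.arctan2(v[1],v[0]))),2)
C=t([(25,60),(382,20),(457,532),(85,577)],.062); print("crate",C.mean(0),[np.linalg.norm(C[i]-C[(i+1)%4]).round(0) for i in range(4)],[an(C[i]-C[(i+1)%4]) for i in range(4)])
for n,l in dict(far=[(107,165),(320,138)],mid=[(133,305),(350,277)],near=[(147,445),(365,418)]).items():
    p=t(l,.074); print(n,p.mean(0),np.linalg.norm(p[0]-p[1]),an(p[0]-p[1])-90)
B=at_z(d,[((x-500)/2.5+400-.3,y/2.5+195-.3) for x,y in[(627,17),(776,85),(684,318),(528,247)]],.06)[:,:2]*1000
print("bin",B.mean(0),[np.linalg.norm(B[i]-B[(i+1)%4]).round(0) for i in range(4)],[an(B[i]-B[(i+1)%4]) for i in range(4)])
T=F(.506,.3715,29.5)
o=np.zeros((600,800,3),np.uint8)
for k,(dd,(u0,v0,u1,v1),sc,px) in enumerate([(d,(65,195,205,335),3,0),(s,(170,115,275,200),3.6,420)]):
    im=cv2.cvtColor(dd["pixels"],cv2.COLOR_RGB2BGR)[v0:v1,u0:u1]; im=cv2.resize(im,None,fx=sc,fy=sc,interpolation=cv2.INTER_CUBIC)
    for p,c in[(rectp(-.1,.15,-.0475,.1525,.006),(0,0,255)),(rectp(.001,.143,-.045,.15,.087),(255,0,255)),(rectp(0,.14,-.038,.038,.036),(0,255,0)),(rectp(-.05,.14,.075,.135,.066),(255,255,0))]: draw(im,dd,T,p,c,sc,(u0,v0))
    o[:im.shape[0],px:px+im.shape[1]]=im[:, :800-px]
cv2.imwrite("pics/ov.png",o)
E
```

```text
crate [588.90449212  60.2124833 ] [np.float64(238.0), np.float64(340.0), np.float64(242.0), np.float64(341.0)] [96.27, 7.58, -83.5, -173.02]
far [681.13772251  75.08635294] 140.0595268281784 7.060000000000002
mid [589.86066062  57.12011757] 141.6600299719104 7.099999999999994
near [499.30827385  48.11521813] 141.18863061706 6.730000000000004
bin [ 507.26313085 -407.15556292] [np.float64(169.0), np.float64(258.0), np.float64(173.0), np.float64(259.0)] [64.99, -24.27, -114.83, 154.8]
```

View pics/ov.png

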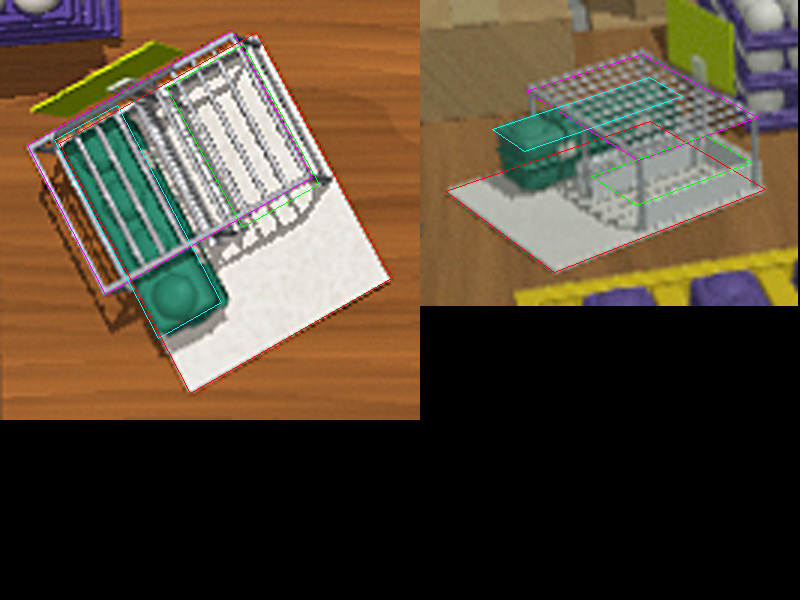

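```bash
cat > act.py <<'E'
from cell import r, optics
from geo import *
from scipy.spatial.transform import Rotation as Ro
RACK=F(.506,.3715,29.5); BIN=(.507,-.407,-25.)
CART=dict(near=(.4985,.0485,97.),mid=(.590,.0585,97.),far=(.681,.0735,97.))
ZG=.050-.006   # TCP height above carton underside
def quat(deg):
    c=[]
    for k in(0,180):
        a=np.radians(deg+k); q=Ro.from_matrix(np.array([[np.cos(a),np.sin(a),0],[np.sin(a),-np.cos(a),0],[0,0,-1]])).as_quat(); c.append(q)
    return c
def go(x,y,z,deg):
    q0=np.array(r.current_q()); best=None
    for q in quat(deg):
        j=r.inverse_kinematics([x,y,z],q)
        if j is not None:
            m=np.abs(np.array(j)-q0).max()
            if best is None or m<best[0]: best=(m,q)
    r.move_to([x,y,z],best[1])
def lin(x,y,z,v=.15): r.move_linear([x,y,z],vel=v)
def fz(n=8):
    f=[]
    for _ in range(n): f.append(r.current_contact_force()); r.sleep(.04)
    return np.mean(f,0)
def pick(k):
    x,y,a=CART[k]; r.set_gripper(.94,40); go(x,y,.17,a); r.sleep(.2); f0=fz()
    lin(x,y,.006+ZG); r.set_gripper(0.,40); o=r.current_opening(); ff=r.current_finger_force()
    lin(x,y,.085,.08); r.sleep(.3); f1=fz()
    print(k,"opening",o,"finger",ff,"weight",f1-f0,"t",r.current_t()); return f1[2]-f0[2]
E
python3 - <<'E'
from act import *
d=pickle.load(open("top0.pkl","rb")); print("card top",at_z(d,[(230,153),(259,138)],.142),"foot",at_z(d,[(247,158)],0.))
pick("near")
E
```

```text
card top [[0.77108374 0.17629083 0.142     ]
 [0.80808404 0.10588332 0.142     ]] foot [[0.78916598 0.14551391 0.        ]]
near opening 0.6858225739504422 finger 41.823139786720276 weight [ 0.17774605 -0.07698558 -0.83324196] t 5.5167
```

```bash
python3 - <<'E'
from act import *
x,y,a=CART["near"]; lin(x,y,.17,.15); r.sleep(.3)
f=np.array([ (r.sleep(.04),r.current_contact_force())[1] for _ in range(15)]); print(f.mean(0),f.std(0),r.current_tool_pos())
E
```

```text
[-0.1410484  -0.06966947 -0.65720462] [0.53343168 0.56363776 0.4397662 ] [0.49850241 0.04850218 0.17000533]
```

```bash
cat >> act.py <<'E'
def to_bin():
    x,y,a=BIN; p=r.current_tool_pos(); lin(p[0],p[1],.2,.2); go(x,y,.2,a); lin(x,y,.005+ZG+.012,.2); lin(x,y,.005+ZG+.001,.03); print("bin f",fz(4))
    r.set_gripper(.95); lin(x,y,.2,.2)
E
python3 - <<'E'
from act import *
to_bin(); print(r.current_t())
print(pick("mid"))
E
```

```text
bin f [-0.87789996  0.66802734  3.36759783]
11.9083
mid opening 0.6851505350264874 finger 42.27767050266266 weight [-0.37716335  0.09930681 -1.67040693] t 16.9083
-1.670406933294805
```

```bash
python3 - <<'E'
from act import *
x,y,a=CART["mid"]; lin(x,y,.006+ZG+.010,.1); lin(x,y,.006+ZG+.001,.03); print(fz(4)); r.set_gripper(.94); lin(x,y,.17,.2)
print(pick("far"))
x,y,a=CART["far"]; lin(x,y,.2,.2)
print(r.current_t())
E
```

```text
[-0.82992854 -0.15873406  3.05651445]
far opening 0.6873887274225458 finger 42.82839775085449 weight [-0.14651049  0.50123082 -3.40231829] t 22.725
-3.4023182867875055
23.45
```

```bash
cat >> act.py <<'E'
def rk(x,z,v=.1,y=0.): lin(*w(RACK,[x,y,z])[0],v)
def snap(n,boxes):
    o=np.zeros((600,800,3),np.uint8); px=0
    for name,(u0,v0,u1,v1),sc in boxes:
        d=optics.get_image(name); pickle.dump(d,open(f"{name}_{n}.pkl","wb"))
        im=cv2.resize(cv2.cvtColor(d["pixels"],cv2.COLOR_RGB2BGR)[v0:v1,u0:u1],None,fx=sc,fy=sc,interpolation=cv2.INTER_CUBIC); o[:im.shape[0],px:px+im.shape[1]]=im; px+=im.shape[1]
    cv2.imwrite(f"pics/{n}.png",o)
E
python3 - <<'E'
from act import *
p=w(RACK,[-.125,0,.2])[0]; go(*p,29.5); print(r.current_tool_pos())
rk(-.125,.006+ZG+.003,.15); f0=fz(4)
for x in(-.06,-.02):
    rk(x,.006+ZG+.003,.08); print(x,fz(4)-f0)
snap("ins",[("top",(65,195,205,335),2.8),("side",(170,115,275,200),3.8)])
print(r.current_t())
E
```

```text
[0.39771347 0.30975056 0.19973833]
-0.06 [ 0.14471127 -0.21209617 -0.25427227]
-0.02 [-0.00423381 -0.51232801 -0.21539148]
28.1833
```

View pics/ins.png

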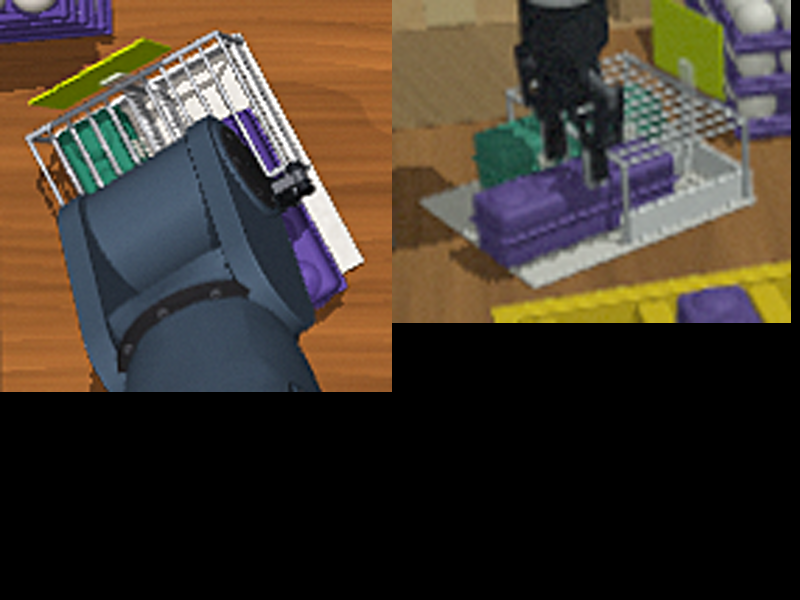

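```bash
python3 - <<'E'
from act import *
z=.006+ZG
rk(-.02,z+.001,.03); print("down",fz(4)); r.set_gripper(.97); rk(-.02,.13,.15); rk(-.097,.13,.2); rk(-.097,z+.002,.12)
r.set_gripper(0.,40); print(r.current_opening(),r.current_finger_force()); f0=fz(4); u=RACK[:3,0]
for x in(-.06,-.045,-.039,-.036,-.033,-.031):
    rk(x,z+.002,.06); f=(fz(4)-f0)@u; print(x,f,(fz(3)-f0)[2])
    if f<-12: break
print(r.current_t())
snap("home",[("top",(65,195,205,335),2.8),("side",(170,115,275,200),3.8)])
E
```

```text
down [-1.22198379 -0.89683317  4.15458303]
0.6843977213784704 41.61924362182617
-0.06 -3.3902859494248796 2.484807604775483
-0.045 2.200210103092066 -2.0796268355642793
-0.039 -1.848472832259394 1.1247797211628079
-0.036 -5.297717791799175 4.141047158381424
-0.033 -5.92149022444015 4.407223578248949
-0.031 -7.088895709454706 5.42099265495137
35.425
```

View pics/home.png

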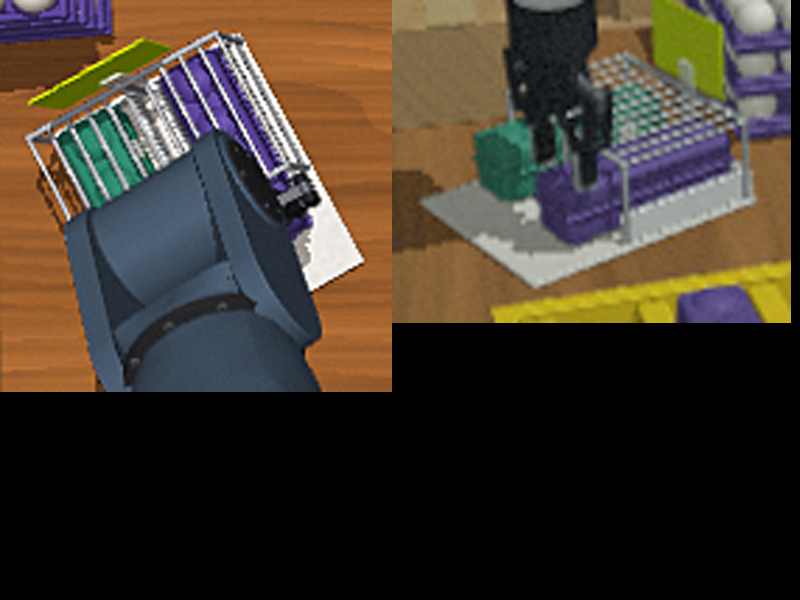

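```bash
python3 - <<'E'
from act import *
r.set_gripper(.97); rk(-.031,.14,.15); go(.35,.0,.3,97.); r.sleep(.3)
snap("end",[("top",(65,150,515,335),1.0),("side",(170,115,330,390),2.)])
d=pickle.load(open("top_end.pkl","rb")); s=pickle.load(open("side_end.pkl","rb")); T=RACK
o=np.zeros((600,800,3),np.uint8)
for dd,(u0,v0,u1,v1),sc,px in[(d,(65,195,165,295),4,0),(s,(170,115,275,200),3.8,400),]:
    im=cv2.resize(cv2.cvtColor(dd["pixels"],cv2.COLOR_RGB2BGR)[v0:v1,u0:u1],None,fx=sc,fy=sc,interpolation=cv2.INTER_CUBIC)
    draw(im,dd,T,rectp(-.05,.14,-.03,.03,.070),(0,255,255),sc,(u0,v0)); draw(im,dd,T,rectp(-.1,.15,-.0475,.1525,.006),(0,0,255),sc,(u0,v0))
    o[:im.shape[0],px:px+im.shape[1]]=im[:,:800-px]
im=cv2.cvtColor(d["pixels"],cv2.COLOR_RGB2BGR)[120:310,215:515]; im=cv2.resize(im,None,fx=1,fy=1); o[405:595,0:300]=im
im=cv2.cvtColor(s["pixels"],cv2.COLOR_RGB2BGR)[180:410,180:430]; o[330:560,400:650]=im
cv2.imwrite("pics/fin.png",o); print(r.current_t())
E
```

```text
38.55
```

View pics/fin.png

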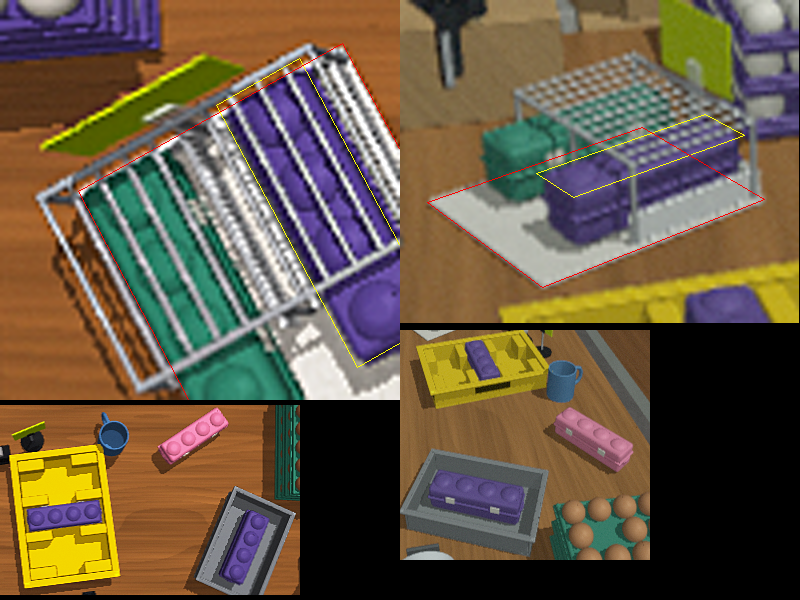

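```bash
python3 - <<'E'
from act import *
d=pickle.load(open("top_end.pkl","rb")); b=at_z(d,[(375/4+65-.4,312/4+195-.4)],.08)
print("front bump in rack",((b-RACK[:3,3])@RACK[:3,:3])[0],"expect -.026")
r.set_gripper(0.,30); go(*w(RACK,[-.1,0,.14])[0],29.5); rk(-.1,.045,.15); f0=fz(4); u=RACK[:3,0]
for x in np.arange(-.076,-.055,.002):
    rk(x,.045,.04); f=(fz(4)-f0)@u; print(round(x,3),round(f,1))
    if f<-9: break
rk(x-.02,.045,.1); rk(x-.02,.14,.15); go(.35,0,.3,97.); r.sleep(.3)
d=optics.get_image("top"); pickle.dump(d,open("top_p.pkl","wb")); print(r.current_t())
s=optics.get_image("side"); o=np.zeros((400,800,3),np.uint8)
for dd,(u0,v0,u1,v1),sc,px in[(d,(75,205,175,305),4,0),(s,(170,115,275,200),3.8,400)]:
    im=cv2.resize(cv2.cvtColor(dd["pixels"],cv2.COLOR_RGB2BGR)[v0:v1,u0:u1],None,fx=sc,fy=sc,interpolation=cv2.INTER_CUBIC)
    draw(im,dd,RACK,rectp(-.05,.14,-.03,.03,.035),(0,255,255),sc,(u0,v0)); o[:im.shape[0],px:px+im.shape[1]]=im[:,:800-px]
cv2.imwrite("pics/p.png",o)
E
```

```text
front bump in rack [-0.02643634  0.00132994  0.08      ] expect -.026
-0.076 0.4
-0.074 0.3
-0.072 0.2
-0.07 -0.4
-0.068 0.4
-0.066 0.1
-0.064 0.7
-0.062 -0.3
-0.06 -8.8
-0.058 -18.6
49.1917
```

View pics/p.png

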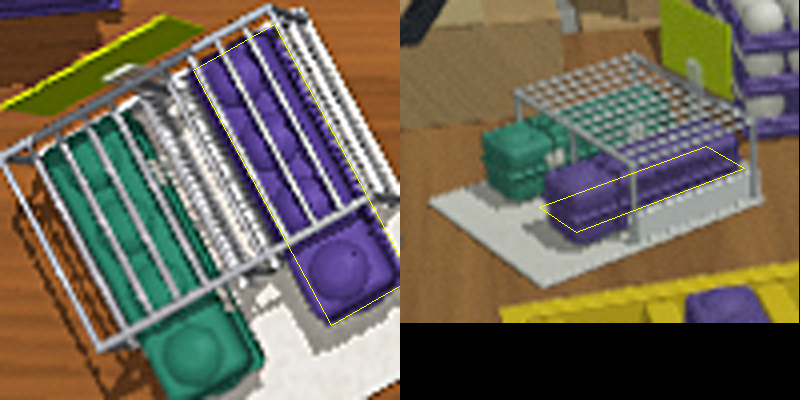

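The push rose stiffly to 18.6 N, so the carton is against the back stop. Its outline matches the expected final pose.

```bash
python3 - <<'E'
from cell import r
print(r.hand_in())
E
```

```text
the job is handed in; nothing more can be done
None
```

The job is handed in, though no verdict came back: the full carton (about 3.4 N) is in the free bay against the back stop, the empty one (about 0.7 N) lies flat in the grey bin, and the two-egg one (about 1.7 N) is back in the crate.

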